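# Set the tile scribe on the cut mark

### The job

Pick the chrome tile scribe out of the tool tray and set its point gently on the centre of the red cross on the marked tile, ready to start the score: the scribe leans at about 45 degrees, red cap up, lying straight above the long red line (cap towards either end of the line), and the point presses on the tile lightly, with about 5 N. Do not slide the tile or disturb the other tools in the tray, and finish while still holding the scribe pressed there, without putting it down or letting go.

Things in the scene. Friction and masses are not known exactly. Their poses are not given: they have to be found in the camera images.
- scribe: chrome tile scribe, loose, 170 mm long, 0.07 to 0.12 kg: octagonal barrel 13 mm across flats (x = -45 to +85 mm, last 18 mm a red end cap), then a cone and a thin dark carbide point. Starts lying level in the tray, 25 mm free either side. Origin on its axis mid-length, near the balance point, 6.5 mm above what it lies on; x axis points from the point to the red cap, z up as it lies
- scribe_tip (a point): tip of the scribe's carbide point (rounded, 1.5 mm radius), on the tool's axis at x = -85 mm in the scribe's frame
- scribe_butt (a point): end of the scribe's red cap, on the tool's axis at x = +85 mm in the scribe's frame
- tile: the marked tile: pale blue and white patterned ceramic, 200 x 200 x 9 mm, 0.82 kg, loose, flat on the bench, with two red strokes 4 mm wide on top: a long line from edge to edge and a 40 mm cross-stroke square to it. Origin at the centre of its underside; x axis along the long red line, z up. Hard and rigid: a fraction of a millimetre deeper already adds some newtons
- mark (a point): centre of the red cross, where the short stroke crosses the long line, on the tile's top face (9 mm above the bench), 30 mm towards -x and 25 mm towards +y from the tile's centre; axes as the tile's (x along the long red line)
- tray: green steel tool tray, fixed, 270 (its x) x 290 (its y) x 36 mm high, walls and floor 4 mm thick; holds scribe, grout rake, pencil and file side by side 66 mm apart, in any order, each roughly along the tray's x. It may stand left or right of the robot, the marked tile on the other side. Origin at the centre of its underside
- rake: grey plastic grout rake with a steel blade, about 190 mm long, 26 mm wide, 22 mm high, loose in the tray, to be left alone. Origin about mid-length on its underside
- pencil: flat yellow carpenter's pencil, 172 x 15 x 8 mm, loose in the tray, to be left alone. Origin about mid-length on its underside
- file: tile file, black handle with orange collar and dark steel blade, 190 mm long, 24 mm wide, 20 mm high, loose in the tray, to be left alone. Origin about mid-length on its underside

How it is judged (in metres and radians):
On the way:
1. the scribe is gripped and lifted clear of the tray (z of scribe in the frame of tray above 0.07 m and contact force between the fingers and scribe above 2 N and contact force between scribe and tray below 0.1 N), for 0.2 s.
At the end, for the whole second after the job is handed in: Held by the fingers, the scribe's tip is on the tile within 6 mm of the cross centre, axis 33 to 57 degrees from vertical, red cap up and its end within 30 mm sideways of the long red line; it presses on the tile with 1.5 to 12 N, still, and the tile lies within 12 mm of its start (horizontal distance between scribe_tip and mark below 0.006 m and z of scribe_tip in the frame of mark below 0.004 m and angle between scribe's own x axis and vertical between 0.575 and 0.995 rad and y of scribe_butt in the frame of mark between -0.03 and 0.03 m and contact force between scribe and tile between 1.5 and 12 N and contact force between the fingers and scribe above 2 N and linear speed of scribe below 0.02 m/s and distance of tile from where it was at the start of the episode below 0.012 m); the arm keeps its last pose, push and grip.
It fails at once if the scribe is jabbed into the tile with more than 30 N (contact force between scribe and tile above 30 N).
It fails at once if the marked tile is slid more than 15 mm (distance of tile from where it was at the start of the episode above 0.015 m).
It fails at once if another tool in the tray is moved more than 30 mm (distance of any of rake, pencil, file from where it was at the start of the episode above 0.03 m).
It also fails if it takes over 40 s, if anything falls off the work surface, if the arm or the gripper's body presses on something with over 40 N, if the wrist force passes 120 N, or if a joint passes its speed limit or range.

### The arm

A 6-joint arm with a two-finger parallel gripper is mounted at the origin on the work surface. World frame = base frame: x ahead of the robot, y to its left, z up, the work surface at z = 0. Lengths are in mm, angles in rad, forces in N, time in s.
With the tool pointing down it reaches from about 275 to 1000 mm from the base axis. Payload 8.4 kg.
Tool frame: the origin (TCP) lies at the very end of the fingers, on their centre line; the grasp point (between the pads) lies 19 mm behind it; z points along the fingers, x is the direction in which the jaws open and shut, and the axes are right-handed (so a half turn about z gives the same grasp; the last joint's range is limited). The gripper opens to 85 mm and grips with 20 to 120 N. Pads are 22 mm wide; open, the fingers measure 114 mm over their backs; the gripper's body (76 mm by 85 mm) begins 54 mm behind the grasp point. The pads swing forward as they close: fully open they stand 13 mm farther back than shut.
Start: joints at [-1.169, 0.353, 1.633, -0, 1.155, -0.002], TCP at [245.571, -574.737, 210.881] pointing down, gripper open.
Joint ranges: [-2.63, 2.63], [-0.92, 2.1], [0.06, 2.66], [-1.3, 4.44], [0, 2.69], [-3.02, 3.02]. Speed limits (rad/s): [2.22, 2.22, 2.79, 3.14, 3.14, 3.14].

### API

Orientations are given as [roll, pitch, yaw] about the fixed x, y, z axes, in that order (R = Rz(yaw) Ry(pitch) Rx(roll)).
In Python, from rig import sense, grab_frame, calibration, sign_off gives the robot as it stands.
- The arm moves only by the tool servo_tool, never from a script. Its argument "series" is one flat list of numbers, 4 for each row, row after row: the shift along the world's x, y, z in m, then the turn about the world's z in degrees. In form: [x, y, z, yaw, x, y, z, yaw, ...]. A call has 1 to 8 rows; each row shifts and turns the commanded pose from where the row before left it; what a row does not reach is not made up. A row lasts 1/12 s, in which the tool goes at most 41.7 mm and 7.16 degrees, less where a joint would pass 70% of its speed; a pose out of reach is approached as far as the arm can. A call is refused whole if a number of a shift passes 0.0417 or a number of a turn 7.16, either way. A call with a gripper value outside its range is refused whole. "gripper" is the finger opening in m, from 0 to 0.0854, set as the call begins (left out, the last holds). The fingers move at their own pace and stop on an object; "newtons" is the grip in N (left out, the last holds). Time passes only in rows, so rows that do not move let the fingers close. It gives the time, the measured TCP pose, the force and the opening at its end, in the units of the state.
- sense(): the state, without advancing time (a new reading comes with each control period).
- grab_frame(name): name is "side" or "top" or "wrist"; returns the picture (384x512x3 uint8, blue, green, red); there is no depth.
- calibration(name): a dict with "fx", "fy", "cx", "cy" (pixels), "rvec" (rotation vector, rad) and "tvec" (3), from world to camera coordinates, as OpenCV has them. Camera axes: x right, y down, z forward; pixel columns grow to the right and rows downward; lengths in mm; the calibration is good to about 2 mm. The wrist camera is an equidistant fisheye: a pixel r from the principal point sees the ray r / f radians off the axis. A picture is of the moment at which its call begins: read the wrist's pose just before it. calibration takes no time and is no camera call; for the wrist camera it gives the pose at the moment of the call.
- sign_off(): hands the job in, once; it reports no verdict.
The state is a dict: "clock": time; "qpos": joint angles; "qvel": joint speeds; "joint_efforts": joint torques, N m; "eef_pos": TCP position; "tcp_rot": TCP orientation; "contact_force": force on the tool from outside, world axes, zero at the start; "wrist_torque": the same for the moment, N m; "opening": opening from 0.0 (shut) to 1.0 (fully open).
Only numpy, scipy, OpenCV 4.12 (cv2) and the standard library are available. Lean on these libraries where they do the work, as an engineer would, in place of code of your own. Each camera call takes 0.05 s, during which the arm holds its last target. There are 200 camera calls.

## Working session

There is one attempt and no reset: what is moved stays moved. The work goes in short steps, Python scripts to look and compute and a tool call to move; the robot and the scene stay as the last step left them, time stands still between calls to the robot, and variables do not carry over. Pictures are saved under pics/ and viewed, about 8 in all and at most 12, crops included, and the job is handed in when it is done.

Besides the shell and the picture viewer there is one more tool, called as name(argument=value, ...) on one line, values as JSON. servo_tool: Moves the arm, as the interface text tells. Its arguments: {"type":"object","properties":{"series":{"type":"array"},"gripper":{"type":"number"},"newtons":{"type":"number"}},"required":["series"]}

```bash
mkdir -p pics; python3 - <<'E'
from rig import *
import cv2,numpy as np
for n in("top","side"):
    c=calibration(n); print(n,c); R=cv2.Rodrigues(np.array(c['rvec'],float))[0]; print(-R.T@np.array(c['tvec'],float).ravel())
    cv2.imwrite(f'pics/{n}0.png',grab_frame(n))
s=sense(); print(s)
E
```

```text
top {'fx': 379.7536102751894, 'fy': 379.7536102751894, 'cx': 257.6911994615105, 'cy': 189.23260662912506, 'rvec': array([ 2.173299  , -2.14851722,  0.07892333]), 'tvec': array([  2.21810581, 515.99131291, 980.47805337])}
[ 419.42949696  -15.79710692 1025.38700822]
side {'fx': 415.3690709438912, 'fy': 415.3690709438912, 'cx': 242.39040345958597, 'cy': 192.41947239647374, 'rvec': array([ 0.20786801, -2.87136697,  1.08903743]), 'tvec': array([ 513.1255931 ,   99.42211687, 1032.73579485])}
[407.14270313 679.09895377 844.26612147]
{'clock': 0.1, 'qpos': array([-1.16936129e+00,  3.53553221e-01,  1.63408016e+00, -2.17666596e-05,
        1.15520318e+00, -2.40255982e-03]), 'qvel': array([ 0.00061   , -0.00239392,  0.00023428, -0.00141253, -0.00021489,
       -0.00075108]), 'joint_efforts': array([-3.46867355e-04, -6.06359768e+01, -3.42820680e+01, -6.10869188e-05,
        3.98805845e-03,  6.58334699e-06]), 'eef_pos': array([ 245.40422292, -574.30078999,  210.24407401]), 'tcp_rot': array([ 3.14157574e+00,  1.24395654e-03, -1.16694994e+00]), 'contact_force': array([ 0.18436961,  0.5203628 , -0.55186065]), 'wrist_torque': array([ 0.02803874,  0.05888111, -0.01877329]), 'opening': 1.0016964315610095}
```

View pics/top0.png

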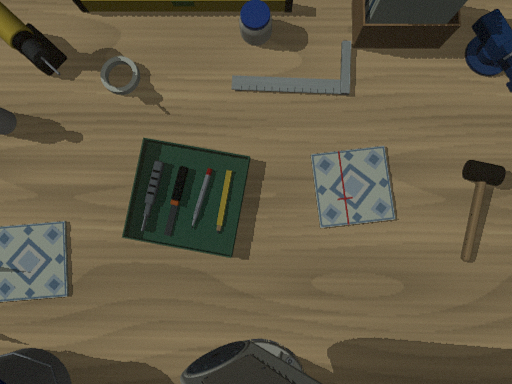

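View pics/side0.png

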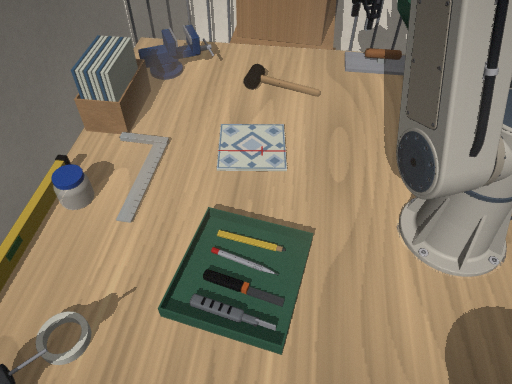

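```bash
cat > h.py <<'E'
from rig import *
import cv2,numpy as np
def ray(n,uv,z):
    c=calibration(n);R=cv2.Rodrigues(np.array(c['rvec'],float))[0];t=np.array(c['tvec'],float).ravel()
    K=np.array([[c['fx'],0,c['cx']],[0,c['fy'],c['cy']],[0,0,1]])
    d=(np.linalg.inv(K)@np.c_[uv,np.ones(len(uv))].T).T@R; o=-R.T@t
    return (o+d*((z-o[2])/d[:,2])[:,None]).round(1)
def red(im):
    h=cv2.cvtColor(im,cv2.COLOR_BGR2HSV); return (((h[...,0]<8)|(h[...,0]>172))&(h[...,1]>110)&(h[...,2]>70)).astype(np.uint8)
E
python3 - <<'E'
from h import *
for n in("top","side"):
    im=cv2.imread(f'pics/{n}0.png'); m=red(im)
    k,l,st,ce=cv2.connectedComponentsWithStats(m,connectivity=8)
    for i in range(1,k):
        if st[i,4]>6: print(n,i,st[i],ce[i].round(1), ray(n,[ce[i]],10.5),ray(n,[ce[i]],9))
    # tile
    P={'top':(300,140,110,95),'side':(210,115,85,65)}[n];x,y,w,hh=P
    h=cv2.cvtColor(im,cv2.COLOR_BGR2HSV)[y:y+hh,x:x+w]
    t=((h[...,0]>60)|(h[...,1]<45)).astype(np.uint8)*(h[...,2]>90).astype(np.uint8)
    t=cv2.morphologyEx(t,cv2.MORPH_OPEN,np.ones((5,5)))
    t=cv2.morphologyEx(t,cv2.MORPH_CLOSE,np.ones((7,7)))
    c=max(cv2.findContours(t,0,2)[0],key=cv2.contourArea); q=cv2.approxPolyDP(cv2.convexHull(c),5,True)[:,0]+[x,y]
    print(n,q.tolist(),ray(n,q,9).tolist())
ims=[cv2.resize(cv2.imread('pics/top0.png')[155:245,170:250],None,fx=5,fy=5,interpolation=2),cv2.resize(cv2.imread('pics/top0.png')[145:235,308:400],None,fx=4.3,fy=5,interpolation=2)]
cv2.imwrite('pics/crop.png',np.hstack(ims))
E
```

```text
top 1 [338 151  15  73 123] [343.4 188.8] [[ 520.9 -220.6   10.5]] [[ 521.1 -220.9    9. ]]
top 2 [206 168   5   7  22] [208.  170.9] [[565.7 143.5  10.5]] [[566.  143.7   9. ]]
top [[384, 146], [394, 218], [320, 227], [311, 154]] [[638.2, -331.0, 9.0], [444.7, -353.5, 9.0], [418.5, -158.2, 9.0], [614.7, -134.5, 9.0]]
side 1 [218 147  45   8  59] [245.1 150.1] [[ 543.3 -217.4   10.5]] [[ 543.6 -219.     9. ]]
side 2 [266 150  18   1  18] [274.5 150. ] [[ 457.5 -229.7   10.5]] [[ 457.6 -231.4    9. ]]
side 3 [211 247   9   8  43] [214.8 250.2] [[564.4 140.6  10.5]] [[564.7 139.6   9. ]]
side [[283, 124], [286, 170], [217, 170], [221, 124]] [[442.9, -354.7, 9.0], [417.5, -153.2, 9.0], [610.4, -126.5, 9.0], [636.3, -328.5, 9.0]]
```

View pics/crop.png

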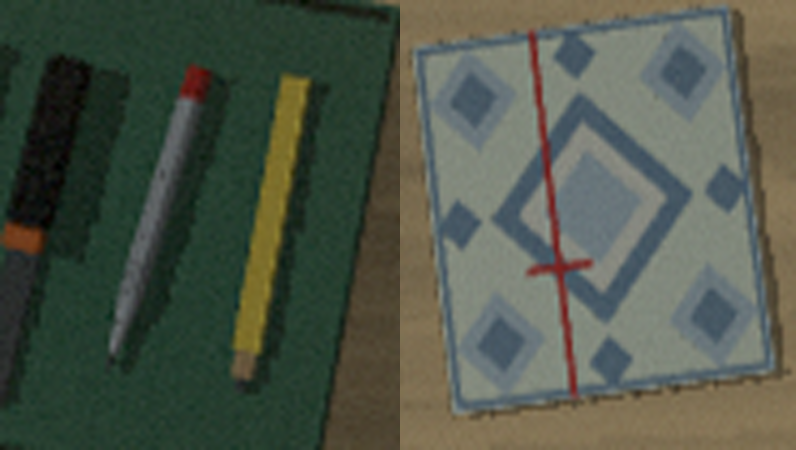

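```bash
python3 - <<'E'
from h import *
r=ray('top',[(209.7,168),(192.2,227.2)],10.5);d=r[0]-r[1];print(r.tolist(),np.hypot(*d[:2]),np.degrees(np.arctan2(d[1],d[0])))
r=ray('top',[(345.2,198.4),(338.7,151.4),(348.7,224.6)],9);d=r[1]-r[2];print(r.tolist(),np.hypot(*d[:2]),np.degrees(np.arctan2(d[1],d[0])))
print(ray('side',[(262,151.3)],9), ray('side',[(212,249),(277.5,273)],10.5).tolist())
E
```

```text
[[573.7, 139.2, 10.5], [413.7, 182.1, 10.5]] 165.65147146946813 -15.009397853387854
[[495.3, -225.4, 9.0], [622.4, -209.2, 9.0], [425.8, -234.0, 9.0]] 198.158017753509 7.189570905413931
[[ 493.5 -220.8    9. ]] [[571.7, 138.1, 10.5], [410.4, 181.3, 10.5]]
```

servo_tool(series=[0.012,0.03,-0.003,-1.6,0.012,0.03,-0.003,-1.6,0.012,0.03,-0.003,-1.6,0.012,0.03,-0.003,-1.6,0.012,0.03,-0.003,-1.6,0.012,0.03,-0.003,-1.6,0.012,0.03,-0.003,-1.6,0.012,0.03,-0.003,-1.6], gripper=0.045, newtons=20)

```text
clock: 0.77
eef_pos: [341.7, -333.1, 186.6]
tcp_rot: [3.141, 0.0, -1.392]
contact_force: [0.5, -0.1, -0.6]
opening: 0.523
```

servo_tool(series=[0.012,0.03,-0.003,-1.6,0.012,0.03,-0.003,-1.6,0.012,0.03,-0.003,-1.6,0.012,0.03,-0.003,-1.6,0.012,0.03,-0.003,-1.6,0.012,0.03,-0.003,-1.6,0.012,0.03,-0.003,-1.6,0.012,0.03,-0.003,-1.6])

```text
clock: 1.43
eef_pos: [437.7, -93.1, 162.7]
tcp_rot: [3.142, -0.0, -1.615]
contact_force: [1.0, 0.3, 0.1]
opening: 0.529
```

servo_tool(series=[0.012,0.03,-0.003,-1.6,0.012,0.03,-0.003,-1.6,0.012,0.03,-0.003,-1.6,0.012,0.03,-0.003,-1.6,0.012,0.03,-0.003,-1.6,0.012,0.03,-0.003,-1.6,0.012,0.03,-0.003,-1.6,0,0,0,0])

```text
clock: 2.1
eef_pos: [523.5, 119.7, 141.5]
tcp_rot: [-3.141, 0.002, -1.809]
contact_force: [0.6, 0.8, 0.2]
opening: 0.527
```

servo_tool(series=[0.008,0.03,-0.02,-1.3,0,0,-0.02,0,0,0,0,0])

```text
clock: 2.35
eef_pos: [527.2, 145.4, 98.6]
tcp_rot: [3.137, -0.003, -1.83]
contact_force: [-1.3, -0.3, -0.3]
opening: 0.53
```

```bash
cat >> h.py <<'E'
def wray(c,uv,z):
    R=cv2.Rodrigues(np.array(c['rvec'],float))[0];t=np.array(c['tvec'],float).ravel()
    p=(np.array(uv,float)-[c['cx'],c['cy']])/[c['fx'],c['fy']]; th=np.hypot(*p.T); 
    d=np.c_[p/th[:,None]*np.sin(th)[:,None],np.cos(th)]@R; o=-R.T@t
    return (o+d*((z-o[2])/d[:,2])[:,None]).round(1)
E
python3 - <<'E'
from h import *
import json
print(sense()['eef_pos']);c=calibration('wrist');im=grab_frame('wrist');cv2.imwrite('pics/w1.png',im)
json.dump({k:np.array(v).tolist() for k,v in c.items()},open('w1.json','w')); print(c)
E
```

```text
[527.1941638  145.44842032  98.58439722]
{'fx': 297.3186396354542, 'fy': 297.3186396354542, 'cx': 253.3316579982366, 'cy': 186.63059908932175, 'rvec': array([-1.79652353,  2.33644698,  0.33367843]), 'tvec': array([276.44708947, 448.14278487, 404.12750425])}
```

View pics/w1.png

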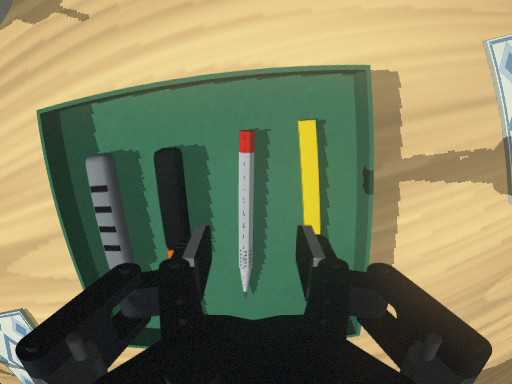

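```bash
python3 - <<'E'
from h import *
import json
c=json.load(open('w1.json'))
r=wray(c,[(246.5,130),(245.8,297)],10.5);d=r[0]-r[1];print(r.tolist(),np.hypot(*d[:2]),np.degrees(np.arctan2(d[1],d[0])))
print(r.mean(0),sense()['eef_pos'],sense()['clock'],np.degrees(sense()['tcp_rot'][2]))
E
```

```text
[[575.0, 139.4, 10.5], [412.0, 184.8, 10.5]] 169.20449166614932 -15.563987837809673
[493.5 162.1  10.5] [527.55683859 144.84032221 100.09791408] 2.4 -104.88509162184744
```

servo_tool(series=[0.004,0.0053,-0.02,-0.4,0,0,-0.025,0,0,0,-0.02,0,0,0,-0.015,0,0,0,-0.006,0,0,0,-0.003,0,0,0,0,0])

```text
clock: 2.98
eef_pos: [533.8, 150.1, 13.4]
tcp_rot: [-3.142, -0.0, -1.839]
contact_force: [-0.3, 0.3, 0.0]
opening: 0.527
```

```bash
python3 -c "
from rig import *;s=sense();print(s['eef_pos'],s['contact_force'],s['tcp_rot'])"
```

```text
[533.77279147 150.09085179  13.37592275] [-0.31579559  0.30513022  0.03932133] [-3.14152483e+00 -8.97917007e-06 -1.83947680e+00]
```

servo_tool(series=[-0.001,0,-0.004,0,0,0,-0.003,0,0,0,0,0])

```text
clock: 3.23
eef_pos: [532.7, 150.5, 6.1]
tcp_rot: [-3.141, 0.0, -1.839]
contact_force: [-0.6, 0.1, 0.4]
opening: 0.527
```

servo_tool(series=[0,0,0,0,0,0,0,0,0,0,0,0,0,0,0,0,0,0,0,0,0,0,0,0], gripper=0, newtons=25)

```text
clock: 3.73
eef_pos: [532.6, 150.6, 5.9]
tcp_rot: [-3.142, 0.0, -1.839]
contact_force: [-0.1, 0.1, -0.2]
opening: -0.0
```

servo_tool(series=[0,0,0.01,0,0,0,0.02,0,0,0,0.03,0,0,0,0.03,0,0,0,0.03,0,0,0,0.01,0,0,0,0,0,0,0,0,0])

```text
clock: 4.4
eef_pos: [532.6, 150.6, 136.1]
tcp_rot: [-3.141, 0.001, -1.839]
contact_force: [-0.4, 0.0, -0.4]
opening: -0.002
```

```bash
python3 - <<'E'
from h import *
s=sense();print(s['eef_pos'],s['contact_force'],s['opening'],s['wrist_torque'],s['tcp_rot'])
a=grab_frame('wrist');b=grab_frame('side');cv2.imwrite('pics/w2.png',np.hstack([a[::,90:400],cv2.resize(b[150:342,130:340],None,fx=2,fy=2)]))
E
```

```text
[532.58604987 150.56679506 136.145979  ] [-0.35931939  0.03969921 -0.37983963] -0.0023102696378776103 [-0.00735414  0.03933998 -0.00736178] [-3.14074233e+00  5.03466678e-04 -1.83893371e+00]
```

View pics/w2.png

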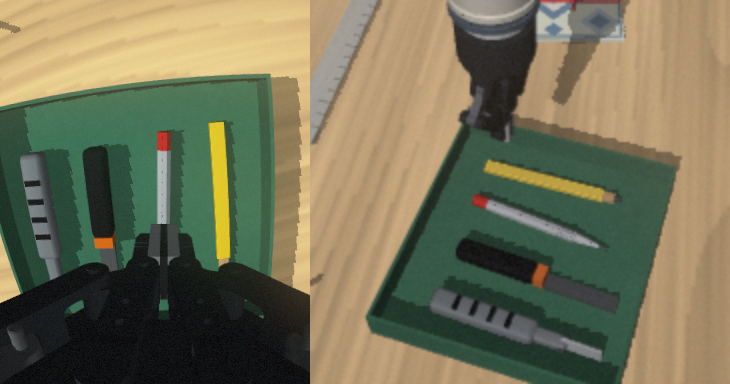

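servo_tool(series=[0,0,-0.02,0,0,0,-0.03,0,0,0,-0.03,0,0,0,-0.03,0,0,0,-0.014,0,0,0,-0.004,0,0,0,-0.002,0,0,0,0,0], gripper=0.027)

```text
clock: 5.17
eef_pos: [532.2, 150.5, 5.4]
tcp_rot: [3.141, -0.001, -1.839]
contact_force: [1.0, 0.3, -0.2]
opening: 0.315
```

servo_tool(series=[0,0,-0.0015,0,0,0,0,0])

```text
clock: 5.33
eef_pos: [533.3, 150.8, 5.2]
tcp_rot: [-3.14, 0.001, -1.839]
contact_force: [-0.9, 0.5, 0.0]
opening: 0.311
```

servo_tool(series=[0,0,-0.0015,0,0,0,0,0])

```text
clock: 5.5
eef_pos: [533.0, 150.7, 3.5]
tcp_rot: [-3.141, 0.001, -1.839]
contact_force: [-0.0, 0.0, -0.2]
opening: 0.314
```

servo_tool(series=[0,0,-0.002,0,0,0,0,0], gripper=0.02)

```text
clock: 5.67
eef_pos: [532.6, 150.6, 0.9]
tcp_rot: [-3.141, 0.0, -1.839]
contact_force: [0.8, -0.5, 0.6]
opening: 0.231
```

servo_tool(series=[0,0,-0.0015,0,0,0,0,0])

```text
clock: 5.83
eef_pos: [532.5, 150.5, -0.8]
tcp_rot: [3.141, -0.0, -1.839]
contact_force: [-0.2, 0.8, -0.6]
opening: 0.236
```

Still no floor contact; close here and watch the force.

servo_tool(series=[0,0,0,0,0,0,0,0,0,0,0,0], gripper=0, newtons=25)

```text
clock: 6.08
eef_pos: [532.6, 150.6, -0.6]
tcp_rot: [3.142, 0.0, -1.839]
contact_force: [-0.2, -0.3, -1.1]
opening: -0.004
```

```bash
python3 - <<'E'
from h import *
a=grab_frame('wrist');b=grab_frame('side');cv2.imwrite('pics/w3.png',np.hstack([a[::,90:400],cv2.resize(b[170:298,160:300],None,fx=3,fy=3)]))
E
```

```text
(no output)
```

View pics/w3.png

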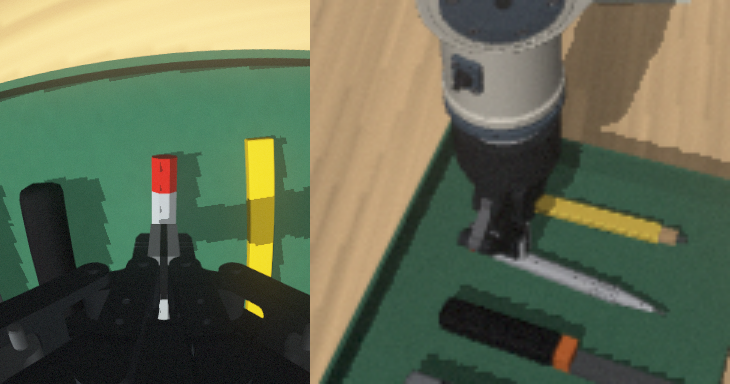

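```bash
python3 - <<'E'
from h import *
c=calibration('side')
K=np.array([[c['fx'],0,c['cx']],[0,c['fy'],c['cy']],[0,0,1]])
P=np.array([[532.6,150.6,z] for z in(0,10,20,30,40)],float)
print(cv2.projectPoints(P,np.array(c['rvec']),np.array(c['tvec']),K,None)[0][:,0].round(1).tolist())
w=calibration('wrist');R=cv2.Rodrigues(np.array(w['rvec']))[0];
for z in (0,10,20,30):
    p=R@np.array([532.6,150.6,z])+np.array(w['tvec']).ravel();th=np.arctan2(np.hypot(*p[:2]),p[2]);u=p[:2]/np.hypot(*p[:2])*th*w['fx']+[w['cx'],w['cy']];print(z,u.round(1))
print(wray(w,[(254,155),(254,194)],10.5),sense()['eef_pos'])
b=grab_frame('side');cv2.imwrite('pics/s3.png',cv2.resize(b[215:285,195:285],None,fx=8,fy=8,interpolation=cv2.INTER_CUBIC))
E
```

```text
[[227.3, 257.8], [227.2, 255.5], [227.0, 253.1], [226.9, 250.7], [226.7, 248.3]]
0 [254.7 225.6]
10 [254.8 232.7]
20 [254.8 240.6]
30 [254.9 249.4]
[[575.2 139.4  10.5]
 [554.9 144.9  10.5]] [532.61565463 150.57456215  -0.60353504]
```

View pics/s3.png

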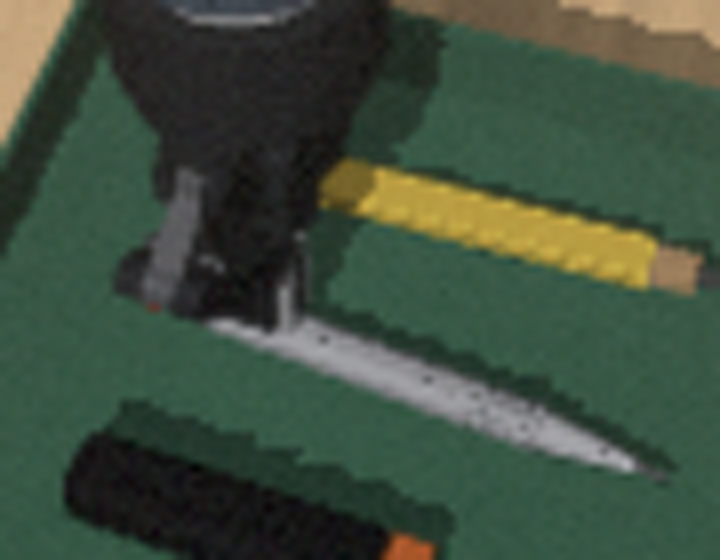

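servo_tool(series=[0,0,0,0,0,0,0,0,0,0,0,0], gripper=0.027)

```text
clock: 6.48
eef_pos: [532.6, 150.6, -0.6]
tcp_rot: [3.142, 0.0, -1.839]
contact_force: [-0.4, 0.2, 0.1]
opening: 0.315
```

servo_tool(series=[0,0,-0.003,0,0,0,-0.002,0,0,0,0,0])

```text
clock: 6.73
eef_pos: [532.2, 150.5, -6.1]
tcp_rot: [3.141, -0.0, -1.839]
contact_force: [0.2, 0.9, -0.3]
opening: 0.317
```

servo_tool(series=[0,0,-0.002,0,0,0,0,0])

```text
clock: 6.9
eef_pos: [532.3, 150.5, -8.0]
tcp_rot: [3.141, -0.0, -1.839]
contact_force: [-0.1, -0.1, -0.7]
opening: 0.321
```

servo_tool(series=[0,0,-0.0015,0,0,0,0,0])

```text
clock: 7.07
eef_pos: [532.4, 150.5, -9.3]
tcp_rot: [3.141, -0.0, -1.839]
contact_force: [-0.4, -0.7, 0.5]
opening: 0.314
```

servo_tool(series=[0,0,0,0,0,0,0,0,0,0,0,0,0,0,0,0], gripper=0, newtons=25)

```text
clock: 7.4
eef_pos: [532.6, 150.6, -9.0]
tcp_rot: [-3.141, 0.0, -1.839]
contact_force: [-0.5, 1.6, 1.6]
opening: 0.134
```

servo_tool(series=[0,0,0,0,0,0,0,0,0,0,-0.0025,0,0,0,0,0], gripper=0.022)

```text
clock: 7.73
eef_pos: [532.4, 150.5, -12.0]
tcp_rot: [3.141, -0.0, -1.839]
contact_force: [-0.6, 0.1, -0.3]
opening: 0.259
```

servo_tool(series=[0,0,-0.0015,0,0,0,0,0])

```text
clock: 7.9
eef_pos: [532.4, 150.5, -13.4]
tcp_rot: [3.141, -0.0, -1.839]
contact_force: [-0.5, -0.4, 0.4]
opening: 0.261
```

servo_tool(series=[0,0,0,0,0,0,0,0,0,0,0,0,0,0,0,0], gripper=0)

```text
clock: 8.23
eef_pos: [532.5, 150.6, -13.1]
tcp_rot: [3.142, -0.0, -1.839]
contact_force: [-0.9, 0.1, -0.5]
opening: 0.14
```

servo_tool(series=[0,0,0,0,0,0,0,0,0,0,-0.0015,0,0,0,-0.001,0,0,0,0,0], gripper=0.022)

```text
clock: 8.65
eef_pos: [532.4, 150.5, -15.9]
tcp_rot: [3.141, -0.0, -1.839]
contact_force: [0.4, -0.5, -0.8]
opening: 0.261
```

servo_tool(series=[0,0,0,0,0,0,0,0,0,0,0,0,0,0,0,0], gripper=0)

```text
clock: 8.98
eef_pos: [532.6, 150.6, -15.6]
tcp_rot: [-3.142, 0.0, -1.839]
contact_force: [-0.0, -0.2, -0.6]
opening: 0.141
```

servo_tool(series=[0,0,0.01,0,0,0,0.02,0,0,0,0.03,0,0,0,0.04,0,0,0,0.035,0,0,0,0.01,0,0,0,0,0,0,0,0,0])

```text
clock: 9.65
eef_pos: [532.5, 150.5, 129.7]
tcp_rot: [-3.141, 0.001, -1.839]
contact_force: [-0.4, -0.3, -1.2]
opening: 0.142
```

```bash
python3 - <<'E'
from h import *
s=sense();print(s['eef_pos'],s['contact_force'],s['opening'],s['wrist_torque'],s['tcp_rot'])
a=grab_frame('wrist');b=grab_frame('side');cv2.imwrite('pics/w4.png',np.hstack([a[::,90:400],cv2.resize(b[110:302,130:340],None,fx=2,fy=2)]))
E
```

```text
[532.5458134  150.53356682 129.74208723] [-0.4201789  -0.34106844 -1.1796064 ] 0.14194083194943077 [-0.01942367 -0.00986284 -0.00484605] [-3.14064935e+00  5.23241588e-04 -1.83891519e+00]
```

View pics/w4.png

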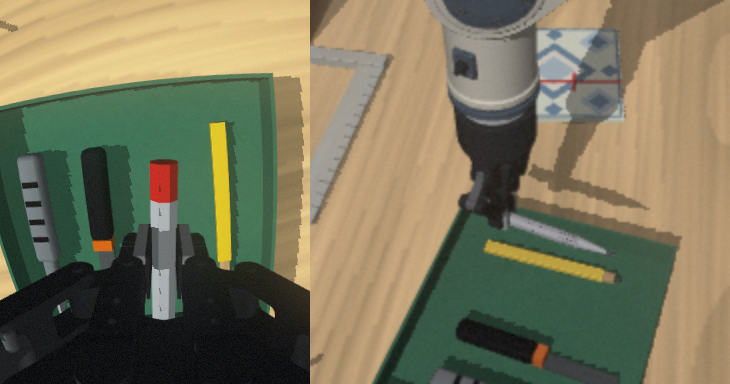

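servo_tool(series=[0,0,-0.02,0,0,0,-0.02,0,0,0,-0.015,0,0,0,-0.005,0,0,0,0,0], newtons=20)

```text
clock: 10.17
eef_pos: [530.4, 150.0, 66.6]
tcp_rot: [3.137, -0.003, -1.839]
contact_force: [-0.6, -0.0, -1.7]
opening: 0.141
```

```bash
cat >> h.py <<'E'
def sidepl(uv,p,yawdeg):
    "side pixel ray cut with the vertical plane through p (xy) along yaw"
    c=calibration('side');R=cv2.Rodrigues(np.array(c['rvec'],float))[0];t=np.array(c['tvec'],float).ravel()
    K=np.array([[c['fx'],0,c['cx']],[0,c['fy'],c['cy']],[0,0,1]])
    d=np.linalg.inv(K)@[*uv,1]@R;o=-R.T@t;a=np.radians(yawdeg);n=np.array([-np.sin(a),np.cos(a),0])
    return o+d*((np.array([p[0],p[1],0])-o)@n)/(d@n)
def tilt(uv,dz=26):
    s=sense();e=s['eef_pos'];y=np.degrees(s['tcp_rot'][2])+90
    q=sidepl(uv,e,y);a=np.radians(y);h=(e[0]-q[0])*np.cos(a)+(e[1]-q[1])*np.sin(a);v=e[2]+dz-q[2]
    return q.round(1),round(float(np.hypot(h,v)),1),round(float(np.degrees(np.arctan2(v,h))),1)
def snap(n,x,y,w,h,k,out):
    cv2.imwrite(out,cv2.resize(grab_frame(n)[y:y+h,x:x+w],None,fx=k,fy=k,interpolation=cv2.INTER_CUBIC))
E
python3 - <<'E'
from h import *
s=sense();e=s['eef_pos'];print(e,s['contact_force'],s['wrist_torque'],s['opening'])
q=sidepl((279,236),e,-15.4);print('lift tip',q, 'grip z ~',129.7+26)
E
```

```text
[530.44593269 149.97452796  66.6401288 ] [-0.55485685 -0.01870653 -1.70847334] [-0.01842352 -0.04977952 -0.05658689] 0.14130449635333522
lift tip [414.75542045 181.84100417 155.02264966] grip z ~ 155.7
```

servo_tool(series=[0,0,0,0,0,0,0,0])

```text
clock: 10.33
eef_pos: [532.9, 150.7, 69.7]
tcp_rot: [-3.141, 0.0, -1.839]
contact_force: [-0.4, 0.1, -0.5]
opening: 0.144
```

```bash
cat > d.py <<'E'
from h import *
import sys
r=cv2.imread('pics/ref.png');b=grab_frame('side')
if len(sys.argv)>1: cv2.imwrite('pics/ref.png',b)
else:
    m=(cv2.GaussianBlur(cv2.absdiff(r,b),(3,3),0).max(2)>30);ys,xs=np.nonzero(m);print('diff',m.sum(),(xs.min(),xs.max(),ys.min(),ys.max()) if m.any() else '')
s=sense();print(s['clock'],s['eef_pos'].round(1),s['contact_force'].round(1),s['wrist_torque'].round(3),s['opening'])
E
python3 d.py 1
```

```text
10.3833 [533.1 150.7  70. ] [-0.5  0.7 -1.1] [ 0.027  0.    -0.026] 0.1410089554992083[ WARN:0@0.022] global loadsave.cpp:275 findDecoder imread_('pics/ref.png'): can't open/read file: check file path/integrity
```

servo_tool(series=[0,0,0,0,0,0,0,0,0,0,0,0], gripper=0.0115)

```text
clock: 10.63
eef_pos: [532.9, 150.7, 69.9]
tcp_rot: [-3.141, 0.0, -1.839]
contact_force: [-0.3, 0.6, -0.3]
opening: 0.139
```

```bash
python3 d.py
```

```text
diff 2 (np.int64(303), np.int64(303), np.int64(19), np.int64(20))
10.6833 [532.8 150.6  69.8] [-0.2  0.1 -0.9] [ 0.001 -0.067  0.008] 0.13845401950067268
```

servo_tool(series=[0,0,0,0,0,0,0,0,0,0,0,0], gripper=0.012)

```text
clock: 10.93
eef_pos: [532.6, 150.6, 69.4]
tcp_rot: [-3.142, 0.0, -1.839]
contact_force: [0.2, -0.2, -0.3]
opening: 0.14
```

```bash
python3 d.py
```

```text
diff 0 
10.9833 [532.6 150.6  69.4] [ 0.7  0.1 -1.9] [-0.019 -0.038  0.024] 0.14177452402162138
```

servo_tool(series=[0,0,0,0,0,0,0,0,0,0,0,0], gripper=0.0123)

```text
clock: 11.23
eef_pos: [532.5, 150.6, 69.3]
tcp_rot: [3.142, -0.0, -1.839]
contact_force: [0.3, 0.1, -0.9]
opening: 0.146
```

```bash
python3 d.py
```

```text
diff 0 
11.2833 [532.5 150.6  69.4] [ 0.2 -0.2 -0.3] [-0.038  0.001  0.003] 0.14387104064580072
```

servo_tool(series=[0,0,0,0,0,0,0,0], gripper=0.0126)

```text
clock: 11.45
eef_pos: [532.6, 150.6, 69.4]
tcp_rot: [3.142, 0.0, -1.839]
contact_force: [0.6, -0.1, -1.7]
opening: 0.146
```

```bash
python3 d.py
```

```text
diff 0 
11.5 [532.6 150.5  69.4] [ 0.  -0.2 -0.7] [ 0.01  -0.012 -0.008] 0.14415086442024858
```

servo_tool(series=[0,0,0,0,0,0,0,0], gripper=0.0128)

```text
clock: 11.67
eef_pos: [532.6, 150.6, 69.4]
tcp_rot: [3.142, -0.0, -1.839]
contact_force: [-0.8, 0.3, -0.9]
opening: 0.15
```

```bash
python3 d.py
```

```text
diff 0 
11.7167 [532.6 150.6  69.4] [-0.1 -0.3 -0.7] [-0.004 -0.007  0.041] 0.15148245722015033
```

servo_tool(series=[0,0,0,0,0,0,0,0], gripper=0.013)

```text
clock: 11.88
eef_pos: [532.7, 150.6, 69.4]
tcp_rot: [-3.141, 0.0, -1.839]
contact_force: [-0.6, 0.3, -0.0]
opening: 0.154
```

```bash
python3 d.py
```

```text
diff 850 (np.int64(209), np.int64(283), np.int64(219), np.int64(273))
11.9333 [532.7 150.6  69.5] [-0.3  0.1  0.3] [-0.033  0.005  0.016] 0.1483182692408631
```

servo_tool(series=[0,0,0,0,0,0,0,0], gripper=0.0, newtons=25)

```text
clock: 12.1
eef_pos: [532.6, 150.6, 69.4]
tcp_rot: [-3.142, 0.0, -1.839]
contact_force: [1.0, -0.2, 0.3]
opening: 0.001
```

```bash
python3 d.py; python3 - <<'E'
from h import *
a=grab_frame('wrist');b=grab_frame('side');cv2.imwrite('pics/w5.png',np.hstack([a[::,90:400],cv2.resize(b[180:308,190:330],None,fx=3,fy=3)]))
E
```

```text
diff 840 (np.int64(209), np.int64(283), np.int64(218), np.int64(272))
12.15 [532.6 150.6  69.4] [-1.3  0.3  0.4] [ 0.032 -0.008 -0.026] 0.0012718357498033453
```

View pics/w5.png

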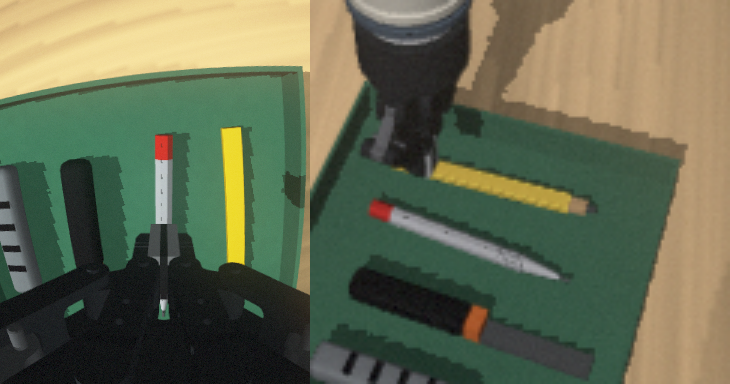

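```bash
python3 - <<'E'
from h import *
w=calibration('wrist');print(wray(w,[(254,135),(254,160),(253.5,222),(254,310)],10.5).tolist(),sense()['eef_pos'])
b=cv2.imread('pics/w5.png')[:,310:];m=red(b);ys,xs=np.nonzero(m[150:260]);c=(xs.mean()/3+190,(ys.mean()+150)/3+180);print(c,ray('side',[c],10.5))
b=cv2.imread('pics/side0.png');print(ray('side',[(214.8,250.2)],10.5))
E
```

```text
[[578.0, 138.5, 10.5], [559.6, 143.5, 10.5], [510.8, 157.3, 10.5], [422.5, 181.1, 10.5]] [532.57945913 150.55343379  69.39592264]
(np.float64(213.38933333333333), np.float64(249.9617777777778)) [[567.9 140.3  10.5]]
[[564.4 140.5  10.5]]
```

servo_tool(series=[0.01,-0.0026,0,0,0.0103,-0.0026,-0.015,0,0,0,-0.025,0,0,0,-0.022,0,0,0,-0.013,0,0,0,-0.007,0,0,0,-0.003,0,0,0,0,0], gripper=0.026)

```text
clock: 12.92
eef_pos: [553.0, 145.3, -15.6]
tcp_rot: [3.141, -0.0, -1.839]
contact_force: [-0.1, -0.3, -0.0]
opening: 0.303
```

servo_tool(series=[0,0,0,0,0,0,0,0,0,0,0,0,0,0,0,0], gripper=0, newtons=25)

```text
clock: 13.25
eef_pos: [553.7, 145.6, -14.8]
tcp_rot: [-3.14, 0.001, -1.839]
contact_force: [0.6, -0.7, 4.5]
opening: 0.14
```

servo_tool(series=[0,0,0.01,0,0,0,0.02,0,0,0,0.03,0,0,0,0.03,0,0,0,0.01,0,0,0,0,0,0,0,0,0], newtons=20)

```text
clock: 13.83
eef_pos: [552.9, 145.4, 84.7]
tcp_rot: [-3.141, 0.001, -1.839]
contact_force: [-0.5, -0.2, -0.7]
opening: 0.142
```

```bash
python3 d.py 1
```

```text
13.8833 [552.1 145.2  83.6] [-0.5  0.9 -1.3] [-0.03  -0.05   0.009] 0.14036724040068296
```

servo_tool(series=[0,0,0,0,0,0,0,0], gripper=0.0126)

```text
clock: 14.05
eef_pos: [551.8, 145.1, 82.8]
tcp_rot: [3.139, -0.001, -1.839]
contact_force: [-0.3, -0.3, -1.1]
opening: 0.146
```

```bash
python3 d.py
```

```text
diff 365 (np.int64(189), np.int64(492), np.int64(0), np.int64(227))
14.1 [551.9 145.1  83. ] [-0.7  1.  -1.2] [ 0.001 -0.047  0.002] 0.14968257307730484
```

servo_tool(series=[0,0,0,0,0,0,0,0], gripper=0.01275)

```text
clock: 14.27
eef_pos: [552.5, 145.3, 83.7]
tcp_rot: [3.141, -0.001, -1.839]
contact_force: [0.0, 0.9, -0.8]
opening: 0.146
```

```bash
python3 d.py
```

```text
diff 59 (np.int64(219), np.int64(492), np.int64(0), np.int64(110))
14.3167 [552.6 145.3  83.9] [ 0.5 -1.1 -1.6] [ 0.02  -0.068 -0.062] 0.14994304250772597
```

servo_tool(series=[0,0,0,0,0,0,0,0], gripper=0.01283)

```text
clock: 14.48
eef_pos: [552.8, 145.3, 84.3]
tcp_rot: [3.141, -0.0, -1.839]
contact_force: [-1.7, -0.3, 0.1]
opening: 0.149
```

```bash
python3 d.py
```

```text
diff 581 (np.int64(222), np.int64(492), np.int64(5), np.int64(254))
14.5333 [552.9 145.4  84.4] [ 0.7  0.3 -0.3] [ 0.03   0.017 -0.052] 0.14589957855257216
```

servo_tool(series=[0,0,0,0], gripper=0.0129)

```text
clock: 14.62
eef_pos: [552.8, 145.4, 84.4]
tcp_rot: [3.142, -0.0, -1.839]
contact_force: [-0.1, -0.4, 0.7]
opening: 0.143
```

```bash
python3 d.py
```

```text
diff 864 (np.int64(220), np.int64(280), np.int64(204), np.int64(266))
14.6667 [553.  145.4  84.5] [ 0.3 -0.8 -0.7] [-0.009 -0.003  0.028] 0.1542867350173943
```

servo_tool(series=[0,0,0,0,0,0,0,0], gripper=0.0, newtons=40)

```text
clock: 14.83
eef_pos: [552.9, 145.4, 84.5]
tcp_rot: [-3.141, 0.0, -1.839]
contact_force: [-0.3, 0.3, -0.5]
opening: 0.131
```

```bash
python3 d.py; python3 - <<'E'
from h import *
snap('side',170,160,170,130,4,'pics/s6.png')
E
```

```text
diff 848 (np.int64(220), np.int64(280), np.int64(204), np.int64(266))
14.8833 [552.9 145.4  84.4] [0.8 0.4 0.1] [ 0.009  0.066 -0.026] 0.13601878054297778
```

View pics/s6.png

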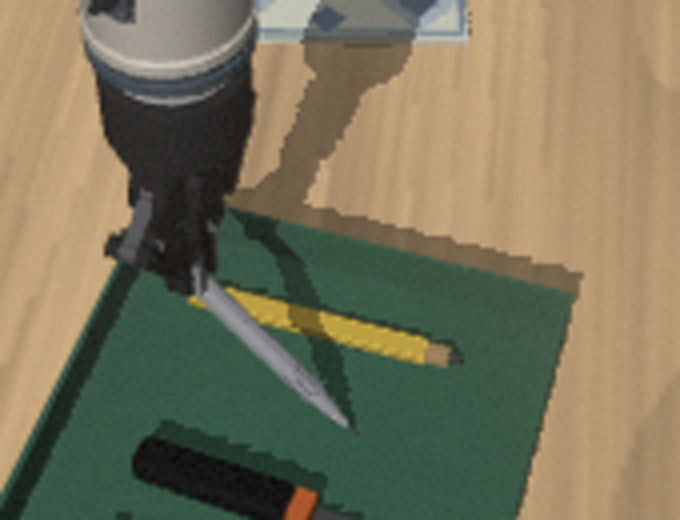

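```bash
python3 - <<'E'
from h import *
print(tilt((258.7,268.2)),sense()['eef_pos'], np.degrees(sense()['tcp_rot'][2])+90)
E
```

```text
(array([454.7, 172.4,   6.5]), 145.6, 45.6) [552.9116775  145.37324094  84.45620054] -15.366185086074552
```

servo_tool(series=[0,0,0,0,0,0,0.01,0,0,0,0.025,0,0,0,0.025,0,0.003,-0.0255,0.01,1.6,0.003,-0.0255,0,1.6,0.003,-0.0255,0,1.6,0.003,-0.0255,0,1.6], gripper=0, newtons=110)

```text
clock: 15.6
eef_pos: [565.2, 42.5, 155.6]
tcp_rot: [-3.14, 0.0, -1.725]
contact_force: [-0.2, 0.4, -0.4]
opening: 0.108
```

servo_tool(series=[0.003,-0.0255,0,1.6,0.003,-0.0255,0,1.6,0.003,-0.0255,0,1.6,0.003,-0.0255,0,1.6,0.003,-0.0255,0,1.6,0.003,-0.0255,0,1.6,0.003,-0.0255,0,1.6,0.003,-0.0255,0,1.6])

```text
clock: 16.27
eef_pos: [588.9, -161.9, 155.2]
tcp_rot: [-3.141, -0.0, -1.502]
contact_force: [0.9, 0.1, -1.2]
opening: 0.105
```

servo_tool(series=[0.003,-0.0255,-0.01,1.6,0.003,-0.0255,-0.01,1.6,0,0,-0.01,0,0,0,-0.01,0,0,0,0,0,0,0,0,0])

```text
clock: 16.77
eef_pos: [594.3, -210.6, 114.0]
tcp_rot: [3.14, 0.001, -1.448]
contact_force: [-1.0, 0.3, -0.3]
opening: 0.105
```

```bash
python3 - <<'E'
from h import *
s=sense();print(s['clock'],s['eef_pos'],s['contact_force'],s['opening'],s['wrist_torque'],np.degrees(s['tcp_rot'][2])+90)
b=grab_frame('side');t=grab_frame('top');cv2.imwrite('pics/side7.png',b);cv2.imwrite('pics/top7.png',t)
cv2.imwrite('pics/v7.png',np.hstack([cv2.resize(b[110:185,195:305],None,fx=4,fy=4,interpolation=2),cv2.resize(t[145:220,310:400],None,fx=4,fy=4,interpolation=2)]))
E
```

```text
16.7667 [ 594.26459225 -210.55749325  113.99581629] [-0.96679321  0.28649813 -0.30638346] 0.10526602155525026 [-0.04154468 -0.02295946 -0.07860394] 7.049702683334942
```

View pics/v7.png

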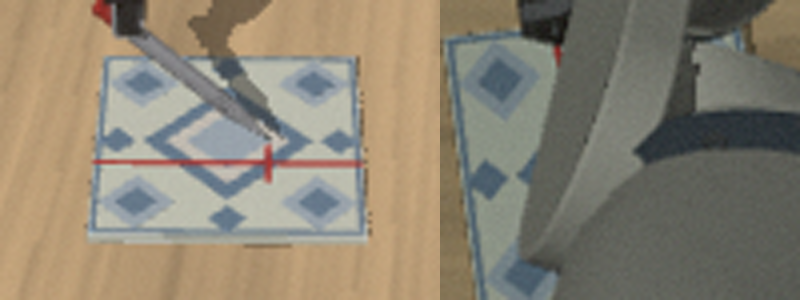

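```bash
python3 - <<'E'
from h import *
s=sense();e=s['eef_pos'];print(e);print(tilt((262.7,145.8)))
print(ray('side',[(262,150.75)],9))
# project predicted tip at contact and now
c=calibration('side');K=np.array([[c['fx'],0,c['cx']],[0,c['fy'],c['cy']],[0,0,1]])
a=np.radians(7.05);t=e[:2]-101.6*np.array([np.cos(a),np.sin(a)])
P=np.array([[*t,e[2]-79],[*t,9]]);print(P,cv2.projectPoints(P,np.array(c['rvec']),np.array(c['tvec']),K,None)[0][:,0].round(2).tolist())
E
```

```text
[ 595.17623722 -210.7442896   115.00089578]
(array([ 492.2, -223.5,   28.4]), 153.1, 47.4)
[[ 493.8 -223.1    9. ]]
[[ 494.34439188 -223.21421201   36.00089578]
 [ 494.34439188 -223.21421201    9.        ]] [[262.03, 143.84], [261.82, 150.72]]
```

servo_tool(series=[0,0,-0.007,0,0,0,-0.006,0,0,0,-0.002,0,0,0,0,0,0,0,0,0])

```text
clock: 17.28
eef_pos: [594.7, -211.5, 99.1]
tcp_rot: [3.141, 0.0, -1.448]
contact_force: [0.0, -0.9, -0.4]
opening: 0.109
```

```bash
python3 - <<'E'
from h import *
s=sense();print(s['clock'],s['eef_pos'],s['contact_force'])
b=grab_frame('side');cv2.imwrite('pics/side8.png',b)
a=cv2.imread('pics/side0.png')
cv2.imwrite('pics/v8.png',np.hstack([cv2.resize(i[125:175,235:290],None,fx=7,fy=7,interpolation=2) for i in (b,a)]))
E
```

```text
17.2833 [ 594.74402087 -211.47603875   99.13351772] [ 0.03156851 -0.89138294 -0.36273492]
```

View pics/v8.png

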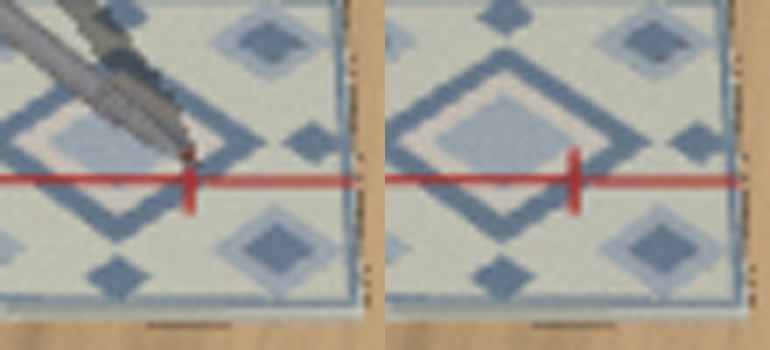

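servo_tool(series=[0.0005,0,-0.004,0,0,0,-0.002,0,0,0,-0.001,0,0,0,0,0,0,0,0,0])

```text
clock: 17.75
eef_pos: [595.3, -211.6, 92.3]
tcp_rot: [3.141, 0.0, -1.448]
contact_force: [-0.4, -0.0, 0.3]
opening: 0.107
```

servo_tool(series=[0,0,-0.0006,0,0,0,0,0])

```text
clock: 17.92
eef_pos: [595.4, -211.7, 91.8]
tcp_rot: [-3.142, -0.0, -1.448]
contact_force: [-0.8, 0.1, -0.4]
opening: 0.106
```

servo_tool(series=[0,0,-0.0006,0,0,0,0,0])

```text
clock: 18.08
eef_pos: [595.3, -211.6, 91.1]
tcp_rot: [3.142, 0.0, -1.448]
contact_force: [0.0, -0.5, -0.9]
opening: 0.104
```

servo_tool(series=[0,0,-0.0005,0,0,0,0,0])

```text
clock: 18.25
eef_pos: [595.3, -211.6, 90.6]
tcp_rot: [3.141, 0.0, -1.448]
contact_force: [0.3, 0.6, -0.9]
opening: 0.104
```

servo_tool(series=[0,0,-0.0005,0,0,0,0,0])

```text
clock: 18.42
eef_pos: [595.4, -211.6, 90.1]
tcp_rot: [-3.142, -0.0, -1.448]
contact_force: [-0.3, -0.2, 0.1]
opening: 0.105
```

servo_tool(series=[0,0,-0.0005,0,0,0,0,0])

```text
clock: 18.58
eef_pos: [595.6, -211.7, 89.8]
tcp_rot: [-3.141, -0.0, -1.448]
contact_force: [0.5, -0.7, -0.2]
opening: 0.102
```

servo_tool(series=[0,0,-0.0004,0,0,0,0,0])

```text
clock: 18.75
eef_pos: [595.7, -211.7, 89.4]
tcp_rot: [-3.141, -0.0, -1.448]
contact_force: [0.7, 0.3, 1.5]
opening: 0.103
```

servo_tool(series=[0,0,-0.0004,0,0,0,0,0])

```text
clock: 18.92
eef_pos: [595.7, -211.7, 89.1]
tcp_rot: [-3.141, -0.0, -1.448]
contact_force: [0.9, 0.6, 1.4]
opening: 0.107
```

servo_tool(series=[0,0,-0.0004,0,0,0,0,0])

```text
clock: 19.08
eef_pos: [595.8, -211.8, 88.7]
tcp_rot: [-3.141, -0.0, -1.448]
contact_force: [1.3, 0.5, 3.0]
opening: 0.104
```

```bash
python3 - <<'E'
from h import *
f=[]
for i in range(6): grab_frame('side'); s=sense(); f.append(s['contact_force'])
print(s['clock'],s['eef_pos'],np.mean(f,0),np.std(f,0))
E
```

```text
19.3833 [ 595.52800749 -211.69656967   88.60436331] [1.97593305 0.32685665 2.77280238] [0.5696513  0.47543891 0.40135797]
```

servo_tool(series=[0,0,-0.0003,0,0,0,0,0,0,0,0,0])

```text
clock: 19.63
eef_pos: [595.5, -211.7, 88.2]
tcp_rot: [-3.141, -0.0, -1.448]
contact_force: [2.4, -0.6, 3.3]
opening: 0.102
```

```bash
python3 - <<'E'
from h import *
f=[]
for i in range(10): b=grab_frame('side'); s=sense(); f.append(s['contact_force'])
f=np.array(f);print(s['clock'],s['eef_pos'],f.mean(0),f[:5].mean(0),s['opening'])
a=cv2.imread('pics/side0.png');cv2.imwrite('pics/side9.png',b)
# tile shift: phase correlation of lower part of tile
A,B=[cv2.cvtColor(i[153:178,212:292],cv2.COLOR_BGR2GRAY).astype(np.float32) for i in (a,b)]
print('tile shift px',cv2.phaseCorrelate(A,B,cv2.createHanningWindow((80,25),cv2.CV_32F)))
# tip: pixels newly darker/different near the cross
d=cv2.absdiff(a,b).max(2)[135:160,240:285]
for r in range(8,20): print(135+r,[240+int(x) for x in np.nonzero(d[r]>45)[0]])
print(red(a)[146:158,258:268],red(b)[146:158,258:268],sep='\n')
E
```

```text
20.1333 [ 595.37651297 -211.62732316   88.19352589] [2.35058261 0.06004719 2.80741685] [2.46440954 0.031751   3.13209811] 0.1007782149062501
tile shift px ((0.20943423804872907, 0.4369571191806596), 0.996538848400116)
143 [250, 251, 253, 255, 256, 257, 258]
144 [251, 252, 256, 257, 258, 259]
145 [254, 257, 258, 259, 260]
146 [255, 258, 259, 260]
147 [259, 260, 261]
148 [259, 260, 261]
149 [260, 261]
150 [261, 262]
151 []
152 []
153 []
154 []
[[0 0 0 0 0 0 0 0 0 0]
 [0 0 0 1 1 0 0 0 0 0]
 [0 0 0 1 1 0 0 0 0 0]
 [0 0 0 1 1 0 0 0 0 0]
 [1 1 1 1 1 0 0 0 1 1]
 [0 0 0 1 1 0 0 0 0 0]
 [0 0 0 1 1 0 0 0 0 0]
 [0 0 0 1 1 0 0 0 0 0]
 [0 0 0 1 1 0 0 0 0 0]
 [0 0 0 0 0 0 0 0 0 0]
 [0 0 0 0 0 0 0 0 0 0]
 [0 0 0 0 0 0 0 0 0 0]]
[[0 0 0 0 0 0 0 0 0 0]
 [0 0 0 1 1 0 0 0 0 0]
 [0 0 0 1 1 0 0 0 0 0]
 [0 0 0 0 1 0 0 0 0 0]
 [1 1 1 0 0 0 0 0 1 1]
 [0 0 0 1 1 0 0 0 0 0]
 [0 0 0 1 1 0 0 0 0 0]
 [0 0 0 1 1 0 0 0 0 0]
 [0 0 0 1 1 0 0 0 0 0]
 [0 0 0 0 0 0 0 0 0 0]
 [0 0 0 0 0 0 0 0 0 0]
 [0 0 0 0 0 0 0 0 0 0]]
```

servo_tool(series=[0,0,-0.0003,0,0,0,0,0,0,0,0,0,0,0,0,0], newtons=120)

```text
clock: 20.47
eef_pos: [595.2, -211.6, 87.8]
tcp_rot: [3.141, 0.0, -1.448]
contact_force: [1.9, 0.7, 2.2]
opening: 0.104
```

```bash
python3 - <<'E'
from h import *
f=[]
for i in range(24): b=grab_frame('side'); s=sense(); f.append(np.r_[s['contact_force'],s['eef_pos']])
f=np.array(f);print(s['clock'],f.reshape(4,6,6).mean(1).round(2).tolist(),s['opening'])
print(red(b)[147:154,258:268])
E
```

```text
21.6667 [[1.16, 0.08, 2.19, 595.2, -211.61, 87.79], [1.43, -0.15, 2.17, 595.24, -211.61, 87.81], [1.0, 0.18, 2.24, 595.27, -211.61, 87.82], [1.15, -0.15, 1.31, 595.29, -211.63, 87.84]] 0.10222763760921307
[[0 0 0 1 1 0 0 0 0 0]
 [0 0 0 1 1 0 0 0 0 0]
 [0 0 0 0 0 0 0 0 0 0]
 [1 1 1 0 0 0 0 1 1 1]
 [0 0 0 1 1 0 0 0 0 0]
 [0 0 0 1 1 0 0 0 0 0]
 [0 0 0 1 1 0 0 0 0 0]]
```

servo_tool(series=[0,0,-0.0004,0,0,0,-0.0003,0,0,0,0,0,0,0,0,0])

```text
clock: 22.0
eef_pos: [595.6, -211.7, 87.3]
tcp_rot: [-3.141, -0.0, -1.448]
contact_force: [2.4, -0.3, 3.9]
opening: 0.095
```

```bash
cat > c.py <<'E'
from h import *
f=[]
for i in range(18): b=grab_frame('side'); s=sense(); f.append(np.r_[s['contact_force'],s['eef_pos'],s['opening']])
f=np.array(f);print(s['clock'],f.reshape(3,6,7).mean(1).round(2).tolist())
print(red(b)[147:154,258:268])
E
python3 c.py
```

```text
22.9 [[1.94, 0.25, 3.2, 595.58, -211.67, 87.31, 0.1], [2.53, 0.38, 3.43, 595.54, -211.67, 87.28, 0.1], [2.44, 0.44, 4.17, 595.52, -211.66, 87.27, 0.1]]
[[0 0 0 1 1 0 0 0 0 0]
 [0 0 0 1 1 0 0 0 0 0]
 [0 0 0 0 0 0 0 0 0 0]
 [1 1 1 0 0 0 0 1 1 1]
 [0 0 0 1 1 0 0 0 0 0]
 [0 0 0 1 1 0 0 0 0 0]
 [0 0 0 1 1 0 0 0 0 0]]
```

```bash
python3 -c "
from rig import *;print(sign_off());s=sense();print(s['clock'],s['contact_force'],s['opening'])"
```

```text
the job is handed in; nothing more can be done
None
the job is handed in; nothing more can be done
```

The scribe is being held on the cross at about 45° over the red line. I handed the job in at about 23 s of the 40 s allowed; no verdict was given.

**How it went:**
- **Picking up:** the first close shut on air. The fingers sat roughly 18 mm higher than the TCP height reading suggested, so I worked down in small steps until they closed on the scribe.
- **One drop:** I loosened the grip so the scribe would swing to its lean, and it fell back into its own slot in the tray. The picture showed the other tools still in place.
- **Second try:** I gripped it 25 mm from the cap end and loosened more finely. The tip swung down onto the tray floor at about 45.6°. I then tightened the grip, carried it over, turned it along the red line and lowered it in steps of under 1 mm.

**Last checks:**
- **Position:** in the side camera the tip was on the cross to within about a pixel, or 2–3 mm. Scribe yaw was 7°, and the line measured 6.6–7.2°.
- **Lean:** I last measured it at about 45–47°, before the tip touched down, and not again once it was pressing.
- **Force:** the sensor held at 3.2–4.2 N vertical and about 2.3 N sideways over the last 0.9 s. Allowing for the scribe's weight, that is about 5 N on the tile, with the grip at 120 N.
- **Creep:** at an earlier, lighter press the force fell by about 0.6 N in a second. I pressed 0.7 mm deeper, after which it stopped falling.
- **Tile:** the red strokes had not visibly moved. One image comparison suggested a shift of up to about 2 mm, which may just be shadow; the limit is 12 mm.
- **Disagreement:** one reading just before lowering put the scribe's length from grip to tip at 153 mm instead of 145 mm. I took it as a pixel-reading error, because contact then came within about 2 mm of the predicted height.

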